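Get the ring box out from behind the pots and onto the scale

TASK

Clear all three pots from in front of the ring boxes and stand them in the aluminium tray; with all three in the tray, fetch the white ring box and set it in the middle of the scale's round pan, leaving the black ring box where it is. Then, with the box left on the scale, put each pot back in the middle of the coaster of its own colour. Keep the pots upright and set everything down rather than dropping it.

Things in the scene. Friction and masses are not known exactly. Their poses are not given: they have to be found in the camera images.
- pot_blue: Blue painted tin with a steel lid, 95 mm tall (wall to 85 mm), 48 mm diameter (straight round wall up to the cap). Loose, about 0.2 kg. Origin at the centre of its underside, z up along its axis. At the start it stands on the coaster of its own colour.
- pot_orange: Amber glass jar with an orange cap, 100 mm tall (wall to 80 mm), 48 mm diameter (straight round wall up to the cap). Loose, about 0.2 kg. Origin at the centre of its underside, z up along its axis. At the start it stands on the coaster of its own colour.
- pot_green: Green tub with a white cap, 92 mm tall (wall to 80 mm), 48 mm diameter (straight round wall up to the cap). Loose, about 0.2 kg. Origin at the centre of its underside, z up along its axis. At the start it stands on the coaster of its own colour.
- coaster_blue: Blue round coaster, 72 mm diameter, 3 mm thick, fixed on a wooden board. Origin at the centre of its underside (top 3 mm above it). The board (12 mm thick, 190 by 280 mm, on the robot's left or right) is turned up to 0.12 rad. The three coasters lie in a row along its robot-side edge, in any order, 78 mm between centres.
- coaster_orange: Orange round coaster, 72 mm diameter, 3 mm thick, fixed on a wooden board. Origin at the centre of its underside (top 3 mm above it). See the blue one.
- coaster_green: Green round coaster, 72 mm diameter, 3 mm thick, fixed on a wooden board. Origin at the centre of its underside (top 3 mm above it). See the blue one.
- ringbox_white: White ring box, brass seam, 46 by 46 mm, 36 mm tall, loose, about 0.09 kg. Origin at the centre of its underside, x and y square to its sides, z up. On the board 60 mm behind the row of pots, 100 mm left or right of the black box; y roughly along the row. Free for fingers at its y sides (cork and brass bits 30 mm tall some 75 mm off). The pots leave no room for a gripper's body over it.
- ringbox_black: Black ring box, same size and make as the white one, loose, beside it. To be left alone. Behind both boxes, 60 mm from their centres, runs a strip with burs, up to 40 mm above the board's top.
- tray: Shallow aluminium tray, fixed, 130 mm (its x) by 270 mm (its y), rim 14 mm high, walls and floor 4 mm thick. Origin at the centre of its underside. Empty at the start; room for three pots side by side along its y. On the other side from the wooden board.
- scale: Small digital scale, fixed: grey case 18 mm high, 90 mm (its x) by 140 mm (its y), with a round flat steel pan of 82 mm diameter whose top is 24 mm above the bench and does not sink. Origin under the centre of the pan, at bench height (the case reaches 52 mm to +y and 88 mm to -y, where the display is).

How it is judged:
By the outcome, as a careful person would: the job done as asked, in the order asked, and still so for the second after the job is handed in, with the robot touching nothing.
It also fails if it takes over 144 s, if anything falls off the work surface, if the arm or the gripper's body presses on something with over 40 N, if the wrist force passes 120 N, or if a joint passes its speed limit or range.

ROBOT

A 7-joint arm with a two-finger parallel gripper is mounted at the origin on the work surface. World frame = base frame: x ahead of the robot, y to its left, z up, the work surface at z = 0. Lengths are in m, angles in rad, forces in N, time in s.
With the tool pointing down it reaches from about 0.4 to 0.75 m from the base axis. Payload 19.5 kg.
Tool frame: the origin (TCP) lies midway between the tips of the shut fingers; the grasp point (between the pads) lies 19 mm behind it; z points along the fingers, y is the line along which they close (so a half turn about z gives the same grasp; the last joint's range is limited). The gripper opens to 85 mm and grips with 20 to 120 N. Pads are 22 mm wide; open, the fingers measure 114 mm over their backs; the gripper's body (76 mm by 85 mm) begins 54 mm behind the grasp point. The pads swing forward as they close: fully open they stand 13 mm farther back than shut.
Start: joints at [1.213, 0.707, -0.028, 1.485, 0.022, 0.951, -0.075], TCP at [0.179, -0.547, 0.231] pointing down, gripper open.
Joint ranges: [-2.71, 2.71], [-0.32, 2.16], [-1.57, 1.52], [0, 2.45], [-1.46, 4.6], [0, 2.02], [-2.83, 2.83]. Speed limits (rad/s): [1.89, 1.89, 2.57, 2.57, 3.01, 3.01, 3.01].

INTERFACE

Orientations are given as a unit quaternion [x, y, z, w].
In Python, from plant import status, read_camera, close_job gives the robot as it stands. The module is installed in compiled form; this text tells all that it offers.
- The arm moves only by the tool jog_arm, never from a script. Its argument "motion" is a list of rows, each an object of numbers: "dx", "dy", "dz": the shift along the tool's x, y, z in m; "roll": the turn about the tool's z in rad. A call has 1 to 8 rows; each row is the pose to reach, as a shift and turn from the pose commanded when the call began, along the tool's axes at that moment; what a row does not reach only later rows make up. A row lasts 1/10 s, in which the tool goes at most 50 mm and 8.59 degrees, less where a joint would pass 70% of its speed; a pose out of reach is approached as far as the arm can. A call with a gripper value outside its range is refused whole. "gripper" is the finger opening in m, from 0 to 0.0854, set as the call begins (left out, the last holds). The fingers move at their own pace and stop on an object; "newtons" is the grip in N (left out, the last holds). Time passes only in rows, so rows that repeat a pose let the fingers close. It gives the time, the measured TCP pose, the force, the opening and the grip force at its end, in the units of the state.
- status.get_obs(): the state, without advancing time (a new reading comes with each control period).
- read_camera(name): name is "side" or "top" or "wrist"; returns a dict with "pixels" (400x640x3 uint8, red, green, blue), "fx", "fy", "cx", "cy" (pixels), "k1" (the pictures are not rectified: a ray, as slopes to the right and down, at radius r is drawn at 1 + k1 r^2 times it, then the intrinsics apply), "position" and "attitude" of the camera in the world; the wrist camera has in their place "T_tool_cam" (4x4, takes a point from camera to tool coordinates, whose origin is the TCP and whose axes are the flange's). Camera axes: x right, y down, z forward; pixel columns grow to the right and rows downward; lengths in m; the calibration is good to about 2 mm. A picture is of the moment at which its call begins: read the wrist's pose just before it. There is no depth.
- close_job(): hands the job in; it is judged then, once.
The state is a dict: "time": time; "q": joint angles; "joint_vel": joint speeds; "tau": joint torques, N m; "tool_pos": TCP position; "ee_rot": TCP orientation; "contact_force": force on the tool from outside, world axes, zero at the start; "wrist_torque": the same for the moment, N m; "gripper_width": finger opening in m; "gripper_force": force on a finger pad.
Only numpy, scipy, OpenCV 4.12 (cv2) and the standard library are available. Lean on these libraries where they do the work, as an engineer would, in place of code of your own. Each camera call takes 0.05 s, during which the arm holds its last target. There are 200 camera calls.

## Working session

There is one attempt and no reset: what is moved stays moved. The work goes in short steps, Python scripts to look and compute and a tool call to move; the robot and the scene stay as the last step left them, time stands still between calls to the robot, and variables do not carry over. Pictures are saved under pics/ and viewed, at most 14 in all, crops included, and the job is handed in when it is done.

Besides the shell and the picture viewer there is one more tool, called after "Call:" as name(argument=value, ...) on one line, values as JSON. jog_arm: Moves the arm, as the interface text tells. Its arguments: {"type":"object","properties":{"motion":{"type":"array"},"gripper":{"type":"number"},"newtons":{"type":"number"}},"required":["motion"]}

```bash
mkdir -p pics; ls
cat > h.py <<'E'
import numpy as np, cv2, json
from scipy.spatial.transform import Rotation as R
from plant import status, read_camera, close_job
def grab(name):
    o=status.get_obs(); c=read_camera(name)
    if 'T_tool_cam' in c:
        T=np.array(c['T_tool_cam']); Rt=R.from_quat(o['ee_rot']).as_matrix()
        c['R']=Rt@T[:3,:3]; c['p']=np.array(o['tool_pos'])+Rt@T[:3,3]
    else:
        a=np.array(c['attitude']); c['R']=R.from_quat(a).as_matrix() if a.size==4 else a.reshape(3,3); c['p']=np.array(c['position'])
    return c
def ray(c,u,v):
    d=np.array([(u-c['cx'])/c['fx'],(v-c['cy'])/c['fy']]); s=d.copy()
    for _ in range(20): s=d/(1+c['k1']*(s@s))
    return c['R']@np.array([s[0],s[1],1.])
def onplane(c,u,v,z):
    d=ray(c,u,v); return c['p']+d*(z-c['p'][2])/d[2]
def proj(c,P):
    q=c['R'].T@(np.array(P)-c['p']); s=q[:2]/q[2]; s=s*(1+c['k1']*(s@s))
    return np.array([c['fx']*s[0]+c['cx'],c['fy']*s[1]+c['cy']])
def save(c,n): cv2.imwrite('pics/'+n,cv2.cvtColor(c['pixels'],cv2.COLOR_RGB2BGR))
E
python3 - <<'E'
from h import *
np.set_printoptions(precision=4,suppress=True)
print(status.get_obs())
for n in('side','top'):
    c=grab(n); save(c,n+'0.png'); print(n,c['fx'],c['cx'],c['cy'],c['k1'],c['p'],c['R'].tolist())
c=read_camera('wrist');print(c['T_tool_cam'],c['fx'])
E
```

```text
pics
{'time': 0.0, 'q': array([ 1.2133,  0.7071, -0.0276,  1.485 ,  0.022 ,  0.9509, -0.0755]), 'joint_vel': array([-0.0008, -0.0024,  0.0004,  0.0012,  0.0016,  0.0009, -0.0007]), 'tau': array([ -0.001 , -88.3211,   1.2344, -23.6172,   0.0169,   0.0065,
         0.    ]), 'tool_pos': array([ 0.1785, -0.5463,  0.2308]), 'ee_rot': array([ 0.9876,  0.1573, -0.0001, -0.0006]), 'contact_force': array([ 0.1613,  0.2527, -0.0003]), 'wrist_torque': array([-0.0099, -0.0184, -0.0084]), 'gripper_force': 0.0, 'gripper_width': 0.08524176236350517}
side 424.67675924439476 316.60931360361195 199.10903408967485 -0.027738650627823914 [ 0.4565 -0.6326  0.4869] [[0.9952286651720115, -0.03298294384710047, 0.09182608254257335], [-0.0944543916363233, -0.5616178885444696, 0.8219876612014707], [0.024459597718452665, -0.8267390596083088, -0.5620536054482888]]
top 444.7982814213127 327.9137482055363 210.2017105103895 -0.08146609533220431 [ 0.4271 -0.021   0.9074] [[0.00429004147615966, -0.9896997567223281, 0.14309432933522326], [-0.9998281633049565, -0.001664534375986989, 0.01846275135369884], [-0.018034395092993302, -0.1431489464476622, -0.989536830908559]]
[[ 0.0009 -0.9522 -0.3055  0.0778]
 [ 1.      0.0008  0.0005 -0.0005]
 [-0.0003 -0.3055  0.9522 -0.1422]
 [ 0.      0.      0.      1.    ]] 359.0500893124097
```

View pics/top0.png

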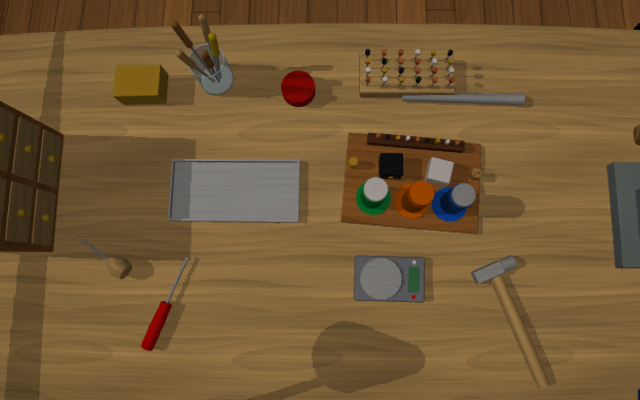

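View pics/side0.png

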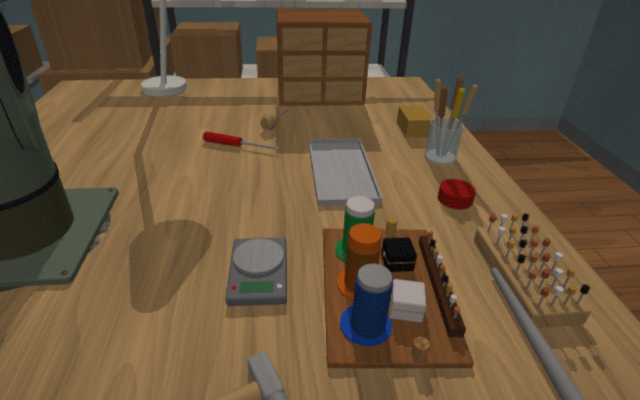

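The top view (image right = −y, up = +x) shows the board with green (375,190), orange (420,195) and blue (462,197) pots. Behind them are the black box (391,166) and the white box (439,171). The tray is at (235,190) and the pan at (380,278). The side view confirms this layout.

```bash
cat > m.py <<'E'
from h import *
np.set_printoptions(precision=4,suppress=True)
def blob(c,lo,hi,box,k=0):
    hsv=cv2.cvtColor(c['pixels'],cv2.COLOR_RGB2HSV); m=cv2.inRange(hsv,np.array(lo),np.array(hi))
    w=np.zeros_like(m); x0,y0,x1,y1=box; w[y0:y1,x0:x1]=m[y0:y1,x0:x1]
    if k: w=cv2.morphologyEx(w,cv2.MORPH_OPEN,np.ones((k,k),np.uint8))
    cs,_=cv2.findContours(w,cv2.RETR_EXTERNAL,cv2.CHAIN_APPROX_NONE)
    return max(cs,key=cv2.contourArea) if cs else None
E
python3 - <<'E'
from m import *
c=grab('top'); hsv=cv2.cvtColor(c['pixels'],cv2.COLOR_RGB2HSV)
for n,p in dict(gcap=(376,186),ocap=(423,190),bcap=(463,193),green=(364,205),orange=(402,210),blue=(440,212),white=(440,171),black=(391,160),board=(355,220),tray=(235,190),pan=(380,280),case=(358,262),wood=(320,250)).items(): print(n,hsv[p[1],p[0]])
# upsampled crop
im=cv2.cvtColor(c['pixels'],cv2.COLOR_RGB2BGR)[120:310,340:490]
cv2.imwrite('pics/crop.png',cv2.resize(im,None,fx=3.1,fy=3.1,interpolation=cv2.INTER_CUBIC))
E
```

```text
gcap [ 13  20 153]
ocap [ 14 255 151]
bcap [ 20  14 113]
green [ 67 225  69]
orange [ 13 255 130]
blue [108 239  98]
white [ 15  23 152]
black [135  32  16]
board [ 13 183  95]
tray [ 18  10 125]
pan [ 15  13 120]
case [90  3 85]
wood [ 18 137 136]
```

View pics/crop.png

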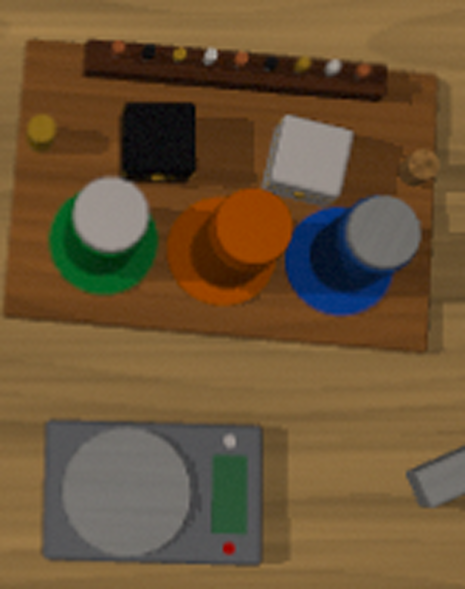

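```bash
cat >> m.py <<'E'
from scipy.optimize import least_squares
def circ(P,r):
    f=least_squares(lambda q:np.hypot(P[:,0]-q[0],P[:,1]-q[1])-r,P.mean(0)[:2],loss='soft_l1',f_scale=.0007)
    return f.x
def pts(c,cn,z): return np.array([onplane(c,*p[0],z) for p in cn])
BL=((100,150,40),(125,255,255)); GR=((50,120,30),(85,255,255)); OR=((8,235,60),(17,255,255))
E
python3 - <<'E'
from m import *
c=grab('top')
W=((0,0,95),(179,60,255))
for n,box,z,r in(('green',(355,170,395,207),.107,.0),('blue',(448,178,480,215),.110,0),):
    cn=blob(c,*W,box,3); (u,v),rr=cv2.minEnclosingCircle(cn); m=cv2.moments(cn)
    u2,v2=m['m10']/m['m00'],m['m01']/m['m00']; print(n,u,v,rr,u2,v2,onplane(c,u2,v2,z))
for v,z in ((140,.115),):
    cn=blob(c,(8,235,138),(20,255,255),(400,170,440,215),3); m=cv2.moments(cn)
    u2,v2=m['m10']/m['m00'],m['m01']/m['m00']; print('orange',u2,v2,cv2.minEnclosingCircle(cn),onplane(c,u2,v2,z))
for n,col,box in(('blue',BL,(425,150,490,235)),('green',GR,(345,150,395,235)),('orange',OR,(390,170,440,235))):
    cn=blob(c,*col,box,3); P=pts(c,cn,.015)
    # lower/left arc
    lo=cn[:,0,1]>np.median(cn[:,0,1])
    q=circ(P[lo][:,:2],.036); print('coaster',n,q,len(cn))
# white box top, black box
for n,rng,box,z in(('white',((0,0,125),(179,60,255)),(418,150,460,184),.048),('black',((0,0,0),(179,255,45)),(375,152,405,182),.048),('tray',((0,0,60),(179,60,255)),(160,150,310,230),.014),('scale',((0,0,60),(179,60,255)),(345,245,435,310),.018)):
    cn=blob(c,*rng,box,3); (ctr,wh,a)=cv2.minAreaRect(cn); B=np.array([onplane(c,*p,z) for p in cv2.boxPoints((ctr,wh,a))])
    print(n,ctr,wh,a,B.mean(0)[:2],[round(float(np.linalg.norm(B[i]-B[i-1])),4) for i in(1,2)],B[:,:2].tolist())
cn=blob(c,(0,0,100),(179,60,255),(355,250,406,306),3);m=cv2.moments(cn);u2,v2=m['m10']/m['m00'],m['m01']/m['m00'];print('pan',u2,v2,cv2.minEnclosingCircle(cn),onplane(c,u2,v2,.024))
s=grab('side')
for p in((.45,-.12,.11),): print(proj(s,p))
E
```

```text
green 375.34783935546875 189.0 12.032258987426758 375.359375 188.86658653846155 [ 0.5825 -0.0927  0.107 ]
blue 463.56195068359375 194.2964630126953 11.448948860168457 463.5475868290482 194.18764095624718 [ 0.5724 -0.2536  0.11  ]
orange 421.4728016359918 192.29897750511248 ((421.5660400390625, 192.28302001953125), 12.023052215576172) [ 0.5748 -0.1755  0.115 ]
coaster blue [ 0.5723 -0.25  ] 97
coaster green [ 0.5855 -0.0955] 100
coaster orange [ 0.5772 -0.1737] 110
white (440.0392761230469, 169.66290283203125) (22.261091232299805, 21.361652374267578) 12.994616508483887 [ 0.633  -0.2269] [0.0438, 0.0442] [[0.6168319431318745, -0.19996789390209377], [0.6592152166166292, -0.21088544361794265], [0.6491602614110171, -0.2539402590782178], [0.6068821170909616, -0.24269098708492895]]
black (390.5, 165.5) (25.0, 23.0) 90.0 [ 0.6412 -0.1286] [0.0458, 0.0509] [[0.6666015407472548, -0.10618675785654605], [0.6667088268147237, -0.1520090478969794], [0.6158261269508032, -0.15087676359859736], [0.6157333574296814, -0.10547464886759512]]
tray (233.49996948242188, 189.99998474121094) (130.99996948242188, 61.99999237060547) -0.0 [0.5988 0.1919] [0.1315, 0.2766] [[0.5333052779534553, 0.32475760884200916], [0.664580653089751, 0.3325691704935362], [0.6632892233734656, 0.05595780639698991], [0.5341142401701695, 0.054137138056097184]]
scale (388.5, 278.5) (45.0, 69.0) 90.0 [ 0.4196 -0.125 ] [0.1375, 0.0885] [[0.46368254591456504, -0.05677586464835492], [0.4638542903564959, -0.19431522011938032], [0.37540056560285306, -0.19247093285399428], [0.3752937039048376, -0.05654399434405173]]
pan 380.1656889584148 278.18680745665495 ((380.364501953125, 278.1309814453125), 20.863595962524414) [ 0.42   -0.1078  0.024 ]
[273.56   215.1569]
```

Call:
jog_arm(motion=[{"dx":0.526,"dy":-0.304,"dz":0,"roll":-1.255},{"dx":0.526,"dy":-0.304,"dz":0,"roll":-1.255},{"dx":0.526,"dy":-0.304,"dz":0,"roll":-1.255},{"dx":0.526,"dy":-0.304,"dz":0,"roll":-1.255},{"dx":0.526,"dy":-0.304,"dz":0,"roll":-1.255},{"dx":0.526,"dy":-0.304,"dz":0,"roll":-1.255},{"dx":0.526,"dy":-0.304,"dz":0,"roll":-1.255},{"dx":0.526,"dy":-0.304,"dz":0,"roll":-1.255}], gripper=0.085, newtons=40)

```text
time: 1.1
tool_pos: [0.4467, -0.2471, 0.2315]
ee_rot: [0.724, 0.69, 0.0, 0.0]
contact_force: [0.7, -1.4, 0.0]
gripper_width: 0.0851
gripper_force: 0.0
```

Call:
jog_arm(motion=[{"roll":0},{"roll":0}])

```text
invalid input at $.motion[0]: expected keys dx, dy, dz, roll
```

```bash
cat > go.py <<'E'
from m import *
import sys
# move to reach target x y z yaw, in tool axes
def go(x,y,z,a):
    o=status.get_obs(); r=R.from_quat(o['ee_rot']); M=r.as_matrix(); d=M.T@(np.array([x,y,z])-o['tool_pos'])
    cur=np.arctan2(M[1,0],M[0,0]); roll=(cur-a+np.pi)%(2*np.pi)-np.pi
    print('t',o['time'],'pos',np.array(o['tool_pos']),'yaw',cur,'-> d',d,'roll',roll,'q7',o['q'][6],'w',o['gripper_width'])
go(*map(float,sys.argv[1:5]))
E
python3 go.py .584 -.094 .14 1.5708
```

```text
t 1.1 pos [ 0.4467 -0.2471  0.2315] yaw 1.521715103384875 -> d [0.1597 0.1296 0.0915] roll -0.04908489661512494 q7 0.13459906502627836 w 0.08510478362714362
```

Call:
jog_arm(motion=[{"dx":0.16,"dy":0.13,"dz":0.085,"roll":-0.049},{"dx":0.16,"dy":0.13,"dz":0.085,"roll":-0.049},{"dx":0.16,"dy":0.13,"dz":0.085,"roll":-0.049},{"dx":0.16,"dy":0.13,"dz":0.085,"roll":-0.049},{"dx":0.16,"dy":0.13,"dz":0.085,"roll":-0.049},{"dx":0.16,"dy":0.13,"dz":0.085,"roll":-0.049},{"dx":0.16,"dy":0.13,"dz":0.085,"roll":-0.049}])

```text
time: 1.8
tool_pos: [0.584, -0.0962, 0.1461]
ee_rot: [0.709, 0.705, -0.0, -0.0]
contact_force: [-1.1, -0.8, 1.1]
gripper_width: 0.0849
gripper_force: 0.0
```

```bash
python3 go.py .584 -.094 .06 1.5708; python3 -c "
from m import *
c=grab('wrist');save(c,'w1.png');print(c['p'],[proj(c,p) for p in((.5825,-.0927,.107),(.5748,-.1755,.115),(.633,-.227,.048))])"
```

```text
t 1.8 pos [ 0.584  -0.0962  0.1461] yaw 1.5651163901130845 -> d [0.0022 0.     0.0861] roll -0.005683609886915519 q7 -0.14342695759811616 w 0.08492081667592132
[ 0.5844 -0.0178  0.2883] [array([317.2642, 230.5843]), array([305.0979, 365.225 ]), array([380.9263, 355.5946])]
```

View pics/w1.png

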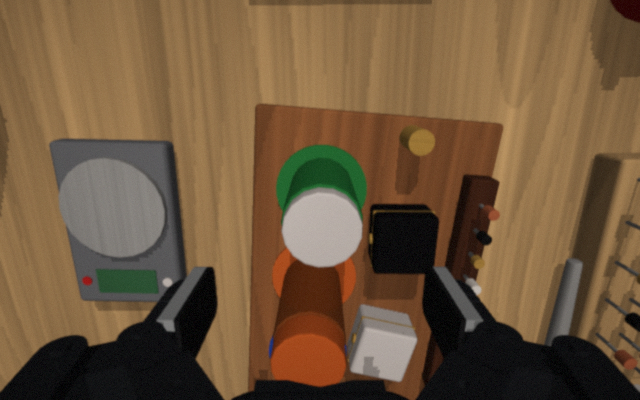

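The wrist view shows the green cap at (322,226), predicted (317,230), so the estimate is off by about 2 mm. The right finger's path passes above the black box. I'll descend and grip.

Call:
jog_arm(motion=[{"dx":0.005,"dy":0.001,"dz":0.043,"roll":-0.006},{"dx":0.005,"dy":0.001,"dz":0.086,"roll":-0.006},{"dx":0.005,"dy":0.001,"dz":0.086,"roll":-0.006},{"dx":0.005,"dy":0.001,"dz":0.086,"roll":-0.006}])

```text
time: 2.25
tool_pos: [0.5853, -0.0919, 0.0616]
ee_rot: [0.707, 0.707, -0.0, 0.0]
contact_force: [0.2, 0.3, 0.6]
gripper_width: 0.0849
gripper_force: 0.0
```

Call:
jog_arm(motion=[{"dx":0,"dy":0,"dz":0,"roll":0},{"dx":0,"dy":0,"dz":0,"roll":0},{"dx":0,"dy":0,"dz":0,"roll":0},{"dx":0,"dy":0,"dz":0,"roll":0},{"dx":0,"dy":0,"dz":0,"roll":0}], gripper=0.03, newtons=30)

```text
time: 2.75
tool_pos: [0.5858, -0.0914, 0.0618]
ee_rot: [0.707, 0.707, 0.001, 0.001]
contact_force: [-3.0, -0.2, 13.9]
gripper_width: 0.0476
gripper_force: 28.7
```

Call:
jog_arm(motion=[{"dx":0,"dy":0,"dz":-0.03,"roll":0},{"dx":0,"dy":0,"dz":-0.06,"roll":0},{"dx":0.04,"dy":0,"dz":-0.06,"roll":0},{"dx":0.08,"dy":0,"dz":-0.06,"roll":0},{"dx":0.12,"dy":0.005,"dz":-0.06,"roll":0},{"dx":0.16,"dy":0.007,"dz":-0.06,"roll":0},{"dx":0.2,"dy":0.01,"dz":-0.06,"roll":0},{"dx":0.24,"dy":0.012,"dz":-0.06,"roll":0}])

```text
time: 3.55
tool_pos: [0.5972, 0.1505, 0.121]
ee_rot: [0.707, 0.707, 0.0, 0.0]
contact_force: [1.3, -0.4, -1.7]
gripper_width: 0.0471
gripper_force: 32.7
```

Call:
jog_arm(motion=[{"dx":0.04,"dy":0,"dz":0,"roll":0},{"dx":0.08,"dy":0,"dz":0,"roll":0},{"dx":0.115,"dy":0,"dz":0,"roll":0},{"dx":0.131,"dy":0,"dz":0,"roll":0},{"dx":0.131,"dy":0,"dz":0,"roll":0},{"dx":0.131,"dy":0,"dz":0,"roll":0},{"dx":0.131,"dy":0,"dz":0.03,"roll":0},{"dx":0.131,"dy":0,"dz":0.055,"roll":0}])

```text
time: 4.35
tool_pos: [0.5977, 0.2784, 0.065]
ee_rot: [0.708, 0.707, 0.0, 0.0]
contact_force: [0.5, 0.4, -3.1]
gripper_width: 0.0472
gripper_force: 32.8
```

```bash
python3 go.py .599 .279 .052 1.5708; python3 -c "
from m import *
c=grab('side');print(status.get_obs()['contact_force']);save(c,'s1.png')"
```

```text
t 4.35 pos [0.5977 0.2784 0.065 ] yaw 1.569338258659805 -> d [0.0006 0.0013 0.013 ] roll -0.0014617413401949442 q7 -0.6507859936170672 w 0.0472285626131597
[-2.8791 -1.1461 -8.0872]
```

View pics/s1.png

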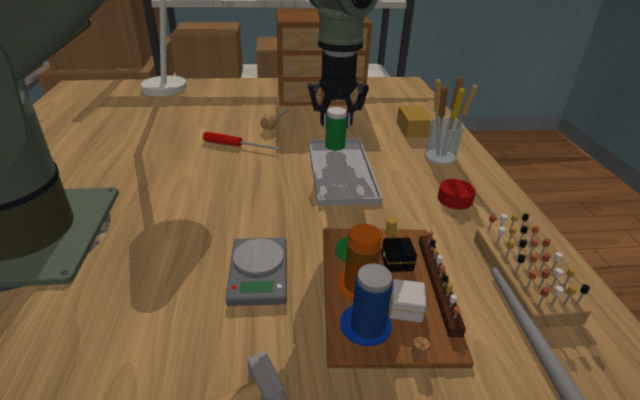

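The side view shows the green pot upright over the far end of the tray at (337,130). I'll lower it gently.

Call:
jog_arm(motion=[{"dx":0,"dy":0,"dz":0.006,"roll":0},{"dx":0,"dy":0,"dz":0.011,"roll":0},{"dx":0,"dy":0,"dz":0.011,"roll":0}])

```text
time: 4.7
tool_pos: [0.5975, 0.2797, 0.0549]
ee_rot: [0.707, 0.707, 0.0, 0.0]
contact_force: [0.2, -0.2, -2.4]
gripper_width: 0.0471
gripper_force: 32.5
```

Call:
jog_arm(motion=[{"dx":0,"dy":0,"dz":0.0015,"roll":0},{"dx":0,"dy":0,"dz":0.0015,"roll":0}])

```text
time: 4.9
tool_pos: [0.5975, 0.2799, 0.0533]
ee_rot: [0.707, 0.707, 0.0, 0.0]
contact_force: [0.8, -0.0, -2.6]
gripper_width: 0.0475
gripper_force: 32.5
```

Call:
jog_arm(motion=[{"dx":0,"dy":0,"dz":0.001,"roll":0},{"dx":0,"dy":0,"dz":0.0015,"roll":0},{"dx":0,"dy":0,"dz":0.0015,"roll":0}])

```text
time: 5.2
tool_pos: [0.5972, 0.2799, 0.0513]
ee_rot: [0.707, 0.707, 0.0, -0.0]
contact_force: [0.2, 0.3, -2.1]
gripper_width: 0.0471
gripper_force: 32.5
```

Call:
jog_arm(motion=[{"dx":0,"dy":0,"dz":0.001,"roll":0},{"dx":0,"dy":0,"dz":0.001,"roll":0}])

```text
time: 5.4
tool_pos: [0.5973, 0.28, 0.051]
ee_rot: [0.707, 0.707, 0.0, 0.0]
contact_force: [-3.3, -1.1, 8.0]
gripper_width: 0.0473
gripper_force: 33.5
```

Call:
jog_arm(motion=[{"dx":0,"dy":0,"dz":0,"roll":0},{"dx":0,"dy":0,"dz":0,"roll":0},{"dx":0,"dy":0,"dz":0,"roll":0},{"dx":0,"dy":0,"dz":0,"roll":0},{"dx":0,"dy":0,"dz":-0.04,"roll":0},{"dx":0,"dy":0,"dz":-0.085,"roll":0},{"dx":-0.03,"dy":0,"dz":-0.095,"roll":0},{"dx":-0.08,"dy":0,"dz":-0.095,"roll":0}], gripper=0.085)

```text
time: 6.2
tool_pos: [0.5973, 0.2022, 0.1472]
ee_rot: [0.706, 0.709, 0.002, 0.0]
contact_force: [0.7, -1.2, -0.4]
gripper_width: 0.0852
gripper_force: 0.0
```

Call:
jog_arm(motion=[{"dx":-0.373,"dy":-0.02,"dz":0,"roll":0},{"dx":-0.373,"dy":-0.02,"dz":0,"roll":0},{"dx":-0.373,"dy":-0.02,"dz":0,"roll":0},{"dx":-0.373,"dy":-0.02,"dz":0,"roll":0},{"dx":-0.373,"dy":-0.02,"dz":0,"roll":0},{"dx":-0.373,"dy":-0.02,"dz":0,"roll":0},{"dx":-0.373,"dy":-0.02,"dz":0,"roll":0},{"dx":-0.373,"dy":-0.02,"dz":0,"roll":0}])

```text
time: 7.0
tool_pos: [0.5762, -0.1783, 0.1452]
ee_rot: [0.709, 0.706, -0.001, 0.001]
contact_force: [-0.4, 1.6, 0.3]
gripper_width: 0.085
gripper_force: 0.0
```

Call:
jog_arm(motion=[{"dx":0,"dy":0,"dz":0,"roll":0},{"dx":0,"dy":0,"dz":0,"roll":0}])

```text
time: 7.2
tool_pos: [0.5772, -0.1728, 0.1452]
ee_rot: [0.707, 0.707, 0.0, -0.0]
contact_force: [0.6, 0.5, 0.2]
gripper_width: 0.0851
gripper_force: 0.0
```

```bash
python3 go.py .577 -.173 .061 1.5708; python3 -c "
from m import *
c=grab('wrist');save(c,'w2.png')
cn=blob(c,(8,235,138),(20,255,255),(230,100,420,400),3);m=cv2.moments(cn);u,v=m['m10']/m['m00'],m['m01']/m['m00'];print(u,v,cv2.minEnclosingCircle(cn),onplane(c,u,v,.115))
c=grab('top');save(c,'t2.png')"
```

```text
t 7.2 pos [ 0.5772 -0.1728  0.1452] yaw 1.5704590382044419 -> d [-0.0003 -0.0003  0.0842] roll -0.0003409617955583144 q7 -0.011275655185071067 w 0.08506617949577758Traceback (most recent call last):
  File "<string>", line 4, in <module>
    cn=blob(c,(8,235,138),(20,255,255),(230,100,420,400),3);m=cv2.moments(cn);u,v=m['m10']/m['m00'],m['m01']/m['m00'];print(u,v,cv2.minEnclosingCircle(cn),onplane(c,u,v,.115))
                                                                                  ~~~~~~~~^~~~~~~~~
ZeroDivisionError: float division by zero
```

View pics/w2.png

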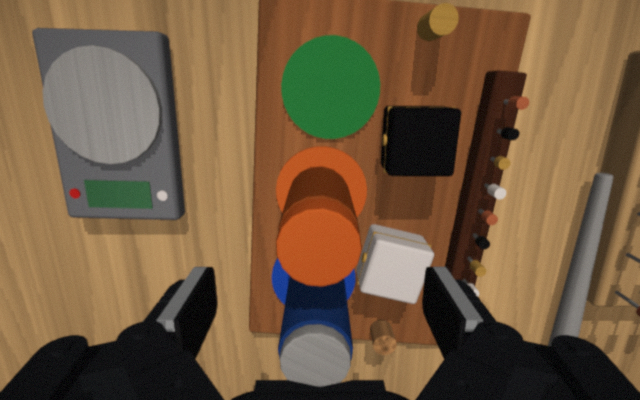

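The wrist view shows the orange cap centred at (319,244), the bare green coaster at (331,87) and the blue cap at (316,355).

```bash
python3 -c "
from m import *
c=grab('wrist');print(onplane(c,319,244,.115),onplane(c,316,355,.11))
cn=blob(c,*GR,(270,20,400,150),3);print('green coaster wrist',circ(pts(c,cn,.015)[:,:2],.036))"
```

```text
[ 0.5769 -0.1725  0.115 ] [ 0.5752 -0.2476  0.11  ]
green coaster wrist [ 0.5846 -0.0962]
```

Call:
jog_arm(motion=[{"dx":0,"dy":0,"dz":0.045,"roll":0},{"dx":0,"dy":0,"dz":0.084,"roll":0},{"dx":0,"dy":0,"dz":0.084,"roll":0},{"dx":0,"dy":0,"dz":0.084,"roll":0}])

```text
time: 7.7
tool_pos: [0.5777, -0.1722, 0.0622]
ee_rot: [0.707, 0.708, 0.0, -0.0]
contact_force: [0.3, 0.9, 0.3]
gripper_width: 0.085
gripper_force: 0.0
```

Call:
jog_arm(motion=[{"dx":0,"dy":0,"dz":0,"roll":0},{"dx":0,"dy":0,"dz":0,"roll":0},{"dx":0,"dy":0,"dz":0,"roll":0},{"dx":0,"dy":0,"dz":0,"roll":0},{"dx":0,"dy":0,"dz":0,"roll":0}], gripper=0.03)

```text
time: 8.2
tool_pos: [0.5776, -0.1733, 0.0626]
ee_rot: [0.707, 0.707, 0.0, 0.001]
contact_force: [-2.6, 1.2, 12.6]
gripper_width: 0.0473
gripper_force: 29.8
```

Call:
jog_arm(motion=[{"dx":0,"dy":0,"dz":-0.03,"roll":0},{"dx":0,"dy":0,"dz":-0.06,"roll":0},{"dx":0.04,"dy":0,"dz":-0.06,"roll":0},{"dx":0.08,"dy":0,"dz":-0.06,"roll":0},{"dx":0.12,"dy":0.01,"dz":-0.06,"roll":0},{"dx":0.16,"dy":0.015,"dz":-0.06,"roll":0},{"dx":0.2,"dy":0.02,"dz":-0.06,"roll":0},{"dx":0.24,"dy":0.021,"dz":-0.06,"roll":0}])

```text
time: 9.0
tool_pos: [0.5985, 0.0686, 0.1219]
ee_rot: [0.707, 0.707, 0.0, 0.0]
contact_force: [1.1, 0.2, -1.6]
gripper_width: 0.0473
gripper_force: 32.5
```

Call:
jog_arm(motion=[{"dx":0.04,"dy":0,"dz":0,"roll":0},{"dx":0.08,"dy":0,"dz":0,"roll":0},{"dx":0.115,"dy":0,"dz":0,"roll":0},{"dx":0.125,"dy":0,"dz":0,"roll":0},{"dx":0.125,"dy":0,"dz":0,"roll":0},{"dx":0.125,"dy":0,"dz":0.03,"roll":0},{"dx":0.125,"dy":0,"dz":0.055,"roll":0},{"dx":0.125,"dy":0,"dz":0.065,"roll":0}])

```text
time: 9.8
tool_pos: [0.5977, 0.1898, 0.0546]
ee_rot: [0.708, 0.707, -0.001, -0.0]
contact_force: [0.5, 0.4, -2.1]
gripper_width: 0.0471
gripper_force: 32.5
```

Call:
jog_arm(motion=[{"dx":0.001,"dy":0,"dz":0.001,"roll":0},{"dx":0.001,"dy":0,"dz":0.002,"roll":0},{"dx":0.001,"dy":0,"dz":0.002,"roll":0}])

```text
time: 10.1
tool_pos: [0.5988, 0.1928, 0.0554]
ee_rot: [0.707, 0.707, 0.001, 0.0]
contact_force: [-0.2, 0.1, -1.7]
gripper_width: 0.0474
gripper_force: 32.5
```

Call:
jog_arm(motion=[{"dx":0,"dy":0,"dz":0.0007,"roll":0},{"dx":0,"dy":0,"dz":0.001,"roll":0},{"dx":0,"dy":0,"dz":0.001,"roll":0}])

```text
time: 10.4
tool_pos: [0.5984, 0.1929, 0.0536]
ee_rot: [0.707, 0.707, 0.0, 0.0]
contact_force: [0.8, 0.2, -2.4]
gripper_width: 0.0471
gripper_force: 32.5
```

Call:
jog_arm(motion=[{"dx":0,"dy":0,"dz":0.001,"roll":0},{"dx":0,"dy":0,"dz":0.002,"roll":0},{"dx":0,"dy":0,"dz":0.002,"roll":0}])

```text
time: 10.7
tool_pos: [0.5983, 0.193, 0.0518]
ee_rot: [0.707, 0.707, 0.0, -0.0]
contact_force: [-2.3, 0.0, 5.8]
gripper_width: 0.047
gripper_force: 33.2
```

Call:
jog_arm(motion=[{"dx":0,"dy":0,"dz":0.0007,"roll":0},{"dx":0,"dy":0,"dz":0.0007,"roll":0}])

```text
time: 10.9
tool_pos: [0.5983, 0.193, 0.0516]
ee_rot: [0.707, 0.707, 0.0, 0.0]
contact_force: [-5.7, -1.3, 18.3]
gripper_width: 0.0472
gripper_force: 34.2
```

Call:
jog_arm(motion=[{"dx":0,"dy":0,"dz":-0.001,"roll":0},{"dx":0,"dy":0,"dz":-0.001,"roll":0},{"dx":0,"dy":0,"dz":-0.001,"roll":0},{"dx":0,"dy":0,"dz":-0.001,"roll":0},{"dx":0,"dy":0,"dz":-0.04,"roll":0},{"dx":0,"dy":0,"dz":-0.085,"roll":0},{"dx":-0.03,"dy":0,"dz":-0.095,"roll":0},{"dx":-0.08,"dy":0,"dz":-0.095,"roll":0}], gripper=0.085)

```text
time: 11.7
tool_pos: [0.5987, 0.1151, 0.1476]
ee_rot: [0.706, 0.709, 0.002, 0.0]
contact_force: [1.5, -0.9, -1.0]
gripper_width: 0.0849
gripper_force: 0.0
```

Call:
jog_arm(motion=[{"dx":-0.361,"dy":-0.024,"dz":0,"roll":0},{"dx":-0.361,"dy":-0.024,"dz":0,"roll":0},{"dx":-0.361,"dy":-0.024,"dz":0,"roll":0},{"dx":-0.361,"dy":-0.024,"dz":0,"roll":0},{"dx":-0.361,"dy":-0.024,"dz":0,"roll":0},{"dx":-0.361,"dy":-0.024,"dz":0,"roll":0},{"dx":-0.361,"dy":-0.024,"dz":0,"roll":0},{"dx":-0.361,"dy":-0.024,"dz":0,"roll":0}])

```text
time: 12.5
tool_pos: [0.5725, -0.2545, 0.1452]
ee_rot: [0.709, 0.705, -0.001, 0.001]
contact_force: [0.6, 1.0, 0.1]
gripper_width: 0.0852
gripper_force: 0.0
```

Call:
jog_arm(motion=[{"dx":0,"dy":0,"dz":0,"roll":0},{"dx":0,"dy":0,"dz":0,"roll":0}])

```text
time: 12.7
tool_pos: [0.5745, -0.2468, 0.1455]
ee_rot: [0.707, 0.707, 0.0, -0.0]
contact_force: [0.3, 0.7, -0.6]
gripper_width: 0.0848
gripper_force: 0.0
```

```bash
python3 go.py .574 -.248 .061 1.5708; python3 -c "
from m import *
c=grab('wrist')
cn=blob(c,(0,0,80),(179,50,255),(240,150,400,330),3)
(u,v),r=cv2.minEnclosingCircle(cn);print(u,v,r,onplane(c,u,v,.11))
for n,col in(('g',GR),('o',OR)):
  cn=blob(c,*col,(240,0,420,260),3);print(n,circ(pts(c,cn,.015)[:,:2],.036), cv2.minEnclosingCircle(cn))
save(c,'w3.png')"
```

```text
t 12.7 pos [ 0.5745 -0.2468  0.1455] yaw 1.5716901210368186 -> d [-0.0013 -0.0005  0.0845] roll 0.0008901210368188472 q7 0.11707546112649697 w 0.08481286051276703
319.1946105957031 248.48204040527344 39.34907913208008 [ 0.574  -0.2523  0.11  ]
g [ 0.5845 -0.148 ] ((335.5, 1.0), 45.511085510253906)Traceback (most recent call last):
  File "<string>", line 7, in <module>
    cn=blob(c,*col,(240,0,420,260),3);print(n,circ(pts(c,cn,.015)[:,:2],.036), cv2.minEnclosingCircle(cn))
                                                   ~~~^^^^^^^^^^^
  File "m.py", line 13, in pts
    def pts(c,cn,z): return np.array([onplane(c,*p[0],z) for p in cn])
                                                                  ^^
TypeError: 'NoneType' object is not iterable
```

Call:
jog_arm(motion=[{"dx":-0.0045,"dy":0,"dz":0.04,"roll":0},{"dx":-0.0045,"dy":0,"dz":0.0835,"roll":0},{"dx":-0.0045,"dy":0,"dz":0.0835,"roll":0},{"dx":-0.0045,"dy":0,"dz":0.0835,"roll":0}])

```text
time: 13.15
tool_pos: [0.5748, -0.2515, 0.0631]
ee_rot: [0.707, 0.708, 0.0, -0.0]
contact_force: [0.2, 0.1, 1.7]
gripper_width: 0.085
gripper_force: 0.0
```

Call:
jog_arm(motion=[{"dx":0,"dy":0,"dz":0,"roll":0},{"dx":0,"dy":0,"dz":0,"roll":0},{"dx":0,"dy":0,"dz":0,"roll":0},{"dx":0,"dy":0,"dz":0,"roll":0},{"dx":0,"dy":0,"dz":0,"roll":0}], gripper=0.03)

```text
time: 13.65
tool_pos: [0.5749, -0.2527, 0.0637]
ee_rot: [0.707, 0.707, 0.0, 0.001]
contact_force: [-1.9, 1.2, 12.2]
gripper_width: 0.0473
gripper_force: 29.0
```

Call:
jog_arm(motion=[{"dx":0,"dy":0,"dz":-0.03,"roll":0},{"dx":0,"dy":0,"dz":-0.06,"roll":0},{"dx":0.04,"dy":0,"dz":-0.06,"roll":0},{"dx":0.08,"dy":0,"dz":-0.06,"roll":0},{"dx":0.12,"dy":0.01,"dz":-0.06,"roll":0},{"dx":0.16,"dy":0.015,"dz":-0.06,"roll":0},{"dx":0.2,"dy":0.02,"dz":-0.06,"roll":0},{"dx":0.24,"dy":0.024,"dz":-0.06,"roll":0}])

```text
time: 14.45
tool_pos: [0.5984, -0.0109, 0.1228]
ee_rot: [0.707, 0.707, 0.0, 0.0]
contact_force: [0.5, -0.6, -2.1]
gripper_width: 0.0475
gripper_force: 32.0
```

Call:
jog_arm(motion=[{"dx":0.04,"dy":0,"dz":0,"roll":0},{"dx":0.08,"dy":0,"dz":0,"roll":0},{"dx":0.11,"dy":0,"dz":0,"roll":0},{"dx":0.117,"dy":0,"dz":0,"roll":0},{"dx":0.117,"dy":0,"dz":0,"roll":0},{"dx":0.117,"dy":0,"dz":0.03,"roll":0},{"dx":0.117,"dy":0,"dz":0.055,"roll":0},{"dx":0.117,"dy":0,"dz":0.065,"roll":0}])

```text
time: 15.25
tool_pos: [0.5976, 0.1025, 0.0554]
ee_rot: [0.708, 0.707, -0.001, -0.0]
contact_force: [-0.5, 0.5, -0.9]
gripper_width: 0.0472
gripper_force: 32.0
```

Call:
jog_arm(motion=[{"dx":0,"dy":0,"dz":0.001,"roll":0},{"dx":0,"dy":0,"dz":0.002,"roll":0},{"dx":0,"dy":0,"dz":0.003,"roll":0},{"dx":0,"dy":0,"dz":0.003,"roll":0}])

```text
time: 15.65
tool_pos: [0.5986, 0.1043, 0.0549]
ee_rot: [0.707, 0.707, 0.0, 0.0]
contact_force: [-0.2, -0.6, -1.9]
gripper_width: 0.047
gripper_force: 32.0
```

Call:
jog_arm(motion=[{"dx":0,"dy":0,"dz":0.001,"roll":0},{"dx":0,"dy":0,"dz":0.002,"roll":0},{"dx":0,"dy":0,"dz":0.002,"roll":0}])

```text
time: 15.95
tool_pos: [0.5984, 0.1044, 0.0527]
ee_rot: [0.707, 0.707, 0.0, 0.0]
contact_force: [-2.4, 0.1, 7.4]
gripper_width: 0.0471
gripper_force: 32.8
```

Call:
jog_arm(motion=[{"dx":0,"dy":0,"dz":0.0007,"roll":0},{"dx":0,"dy":0,"dz":0.0007,"roll":0}])

```text
time: 16.15
tool_pos: [0.5984, 0.1045, 0.0526]
ee_rot: [0.707, 0.707, 0.0, 0.0]
contact_force: [-6.0, -1.2, 20.2]
gripper_width: 0.0473
gripper_force: 34.1
```

Call:
jog_arm(motion=[{"dx":0,"dy":0,"dz":-0.001,"roll":0},{"dx":0,"dy":0,"dz":-0.001,"roll":0},{"dx":0,"dy":0,"dz":-0.001,"roll":0},{"dx":0,"dy":0,"dz":-0.001,"roll":0},{"dx":0,"dy":0,"dz":-0.04,"roll":0},{"dx":0,"dy":0,"dz":-0.085,"roll":0},{"dx":-0.03,"dy":0,"dz":-0.12,"roll":0},{"dx":-0.08,"dy":0,"dz":-0.12,"roll":0.1}], gripper=0.085)

```text
time: 16.95
tool_pos: [0.5998, 0.0265, 0.1757]
ee_rot: [0.74, 0.672, 0.003, 0.001]
contact_force: [1.7, -0.8, -0.7]
gripper_width: 0.085
gripper_force: 0.0
```

Call:
jog_arm(motion=[{"dx":-0.251,"dy":0.035,"dz":0,"roll":1.716},{"dx":-0.251,"dy":0.035,"dz":0,"roll":1.716},{"dx":-0.251,"dy":0.035,"dz":0,"roll":1.716},{"dx":-0.251,"dy":0.035,"dz":0,"roll":1.716},{"dx":-0.251,"dy":0.035,"dz":0,"roll":1.716},{"dx":-0.251,"dy":0.035,"dz":0,"roll":1.716},{"dx":-0.251,"dy":0.035,"dz":0,"roll":1.716},{"dx":-0.251,"dy":0.035,"dz":0,"roll":1.716}])

```text
time: 17.75
tool_pos: [0.6079, -0.2292, 0.1712]
ee_rot: [0.991, 0.132, -0.0, -0.0]
contact_force: [-0.4, 0.3, 0.5]
gripper_width: 0.0851
gripper_force: 0.0
```

```bash
python3 go.py .633 -.227 .145 -.245
```

```text
t 17.75 pos [ 0.6079 -0.2292  0.1712] yaw 0.2640039524586769 -> d [0.0248 0.0045 0.0261] roll 0.5090039524586771 q7 -0.934389095499978 w 0.08512783168469842
```

Call:
jog_arm(motion=[{"dx":0.025,"dy":0.0045,"dz":0.02,"roll":0.509},{"dx":0.025,"dy":0.0045,"dz":0.02,"roll":0.509},{"dx":0.025,"dy":0.0045,"dz":0.02,"roll":0.509},{"dx":0.025,"dy":0.0045,"dz":0.02,"roll":0.509},{"dx":0.025,"dy":0.0045,"dz":0.02,"roll":0.509},{"dx":0.025,"dy":0.0045,"dz":0.02,"roll":0.509}])

```text
time: 18.35
tool_pos: [0.6333, -0.2264, 0.1513]
ee_rot: [0.993, -0.118, -0.0, -0.0]
contact_force: [0.3, -0.8, 0.5]
gripper_width: 0.0849
gripper_force: 0.0
```

```bash
python3 go.py .633 -.227 .145 -.245; python3 -c "
from m import *
c=grab('wrist');save(c,'w3.png')
print(proj(c,(.633,-.227,.048)))
cn=blob(c,(0,0,110),(179,60,255),(220,150,420,330),3)
rc=cv2.minAreaRect(cn);B=np.array([onplane(c,*p,.048) for p in cv2.boxPoints(rc)]);print(rc,B,B.mean(0))
t=grab('top');save(t,'t3.png')"
```

```text
t 18.35 pos [ 0.6333 -0.2264  0.1513] yaw -0.23589955950877023 -> d [-0.0001  0.0006  0.0063] roll 0.009100440491229822 q7 -1.3570916544146385 w 0.08492595465323331
[320.3886 199.7328]
((322.0, 194.5), (61.0, 64.0), 90.0) [[ 0.6633 -0.2125  0.048 ]
 [ 0.6529 -0.2558  0.048 ]
 [ 0.6083 -0.2465  0.048 ]
 [ 0.6193 -0.2008  0.048 ]] [ 0.6359 -0.2289  0.048 ]
```

View pics/w3.png

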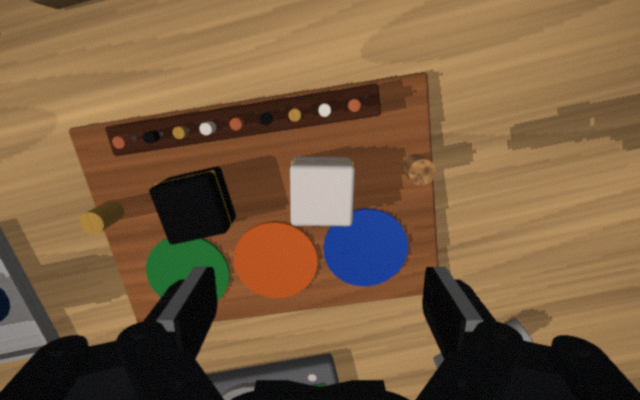

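View pics/t3.png

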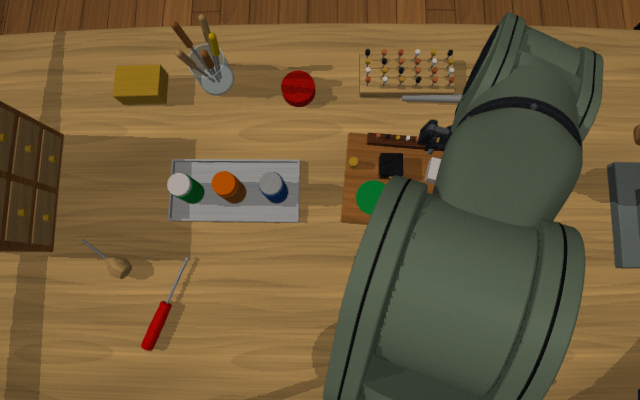

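The wrist view shows the white box at (322,195), square to the fingers, and all three coasters bare. The top view shows the three pots upright in the tray at (186,187), (230,187) and (274,187). I'll measure the coasters now and take the box.

```bash
python3 -c "
from m import *
c=grab('wrist')
for n,col in(('g',GR),('o',OR),('b',BL)):
  cn=blob(c,*col,(140,200,420,305),3);P=pts(c,cn,.015)[:,:2]; m=cv2.moments(cn);print(n,circ(P,.036),onplane(c,m['m10']/m['m00'],m['m01']/m['m00'],.015))
"
```

```text
g [ 0.5844 -0.0965] [ 0.594  -0.0974  0.015 ]Traceback (most recent call last):
  File "<string>", line 5, in <module>
    cn=blob(c,*col,(140,200,420,305),3);P=pts(c,cn,.015)[:,:2]; m=cv2.moments(cn);print(n,circ(P,.036),onplane(c,m['m10']/m['m00'],m['m01']/m['m00'],.015))
                                          ~~~^^^^^^^^^^^
  File "m.py", line 13, in pts
    def pts(c,cn,z): return np.array([onplane(c,*p[0],z) for p in cn])
                                                                  ^^
TypeError: 'NoneType' object is not iterable
```

Call:
jog_arm(motion=[{"dx":0.0005,"dy":0.001,"dz":0.045,"roll":0},{"dx":0.0005,"dy":0.001,"dz":0.09,"roll":0},{"dx":0.0005,"dy":0.001,"dz":0.12,"roll":0},{"dx":0.0005,"dy":0.001,"dz":0.138,"roll":0},{"dx":0.0005,"dy":0.001,"dz":0.138,"roll":0},{"dx":0.0005,"dy":0.001,"dz":0.138,"roll":0}])

```text
time: 19.1
tool_pos: [0.6342, -0.2279, 0.0147]
ee_rot: [0.993, -0.119, 0.001, 0.0]
contact_force: [-0.5, -0.4, 0.1]
gripper_width: 0.0852
gripper_force: 0.0
```

Call:
jog_arm(motion=[{"dx":0,"dy":0,"dz":0,"roll":0},{"dx":0,"dy":0,"dz":0,"roll":0},{"dx":0,"dy":0,"dz":0,"roll":0},{"dx":0,"dy":0,"dz":0,"roll":0},{"dx":0,"dy":0,"dz":0,"roll":0}], gripper=0.03, newtons=25)

```text
time: 19.6
tool_pos: [0.634, -0.2277, 0.0144]
ee_rot: [0.993, -0.119, 0.001, 0.0]
contact_force: [-2.6, 1.7, 7.9]
gripper_width: 0.0458
gripper_force: 25.8
```

Call:
jog_arm(motion=[{"dx":0,"dy":0,"dz":-0.03,"roll":0},{"dx":0,"dy":0,"dz":-0.065,"roll":0},{"dx":-0.03,"dy":-0.01,"dz":-0.08,"roll":0},{"dx":-0.07,"dy":-0.02,"dz":-0.08,"roll":0},{"dx":-0.11,"dy":-0.03,"dz":-0.08,"roll":0},{"dx":-0.15,"dy":-0.04,"dz":-0.08,"roll":0},{"dx":-0.15,"dy":-0.04,"dz":-0.08,"roll":0},{"dx":-0.15,"dy":-0.04,"dz":-0.08,"roll":0}])

```text
time: 20.4
tool_pos: [0.4975, -0.1532, 0.0941]
ee_rot: [0.993, -0.119, 0.001, -0.0]
contact_force: [0.6, 0.0, -1.1]
gripper_width: 0.0453
gripper_force: 27.0
```

```bash
python3 go.py .42 -.108 .09 -.236; python3 -c "
from m import *
c=grab('wrist');save(c,'w4.png')
print(proj(c,(.42,-.108,.024)))
for n,col in(('g',GR),('b',BL),('o',((5,200,60),(17,255,255)))):
  cn=blob(c,*col,(0,0,640,400),3)
  if cn is not None: print(n,circ(pts(c,cn,.015)[:,:2],.036),cv2.minEnclosingCircle(cn))
t=grab('side');save(t,'s4.png')
"
```

```text
t 20.4 pos [ 0.4975 -0.1532  0.0941] yaw -0.2379134872979527 -> d [-0.086  -0.0257  0.004 ] roll -0.0019134872979527096 q7 -1.3144196876118948 w 0.045342062463179254
[282.8898 330.8658]
g [ 0.5846 -0.0964] ((191.66770935058594, 93.5347900390625), 65.23119354248047)
b [ 0.5709 -0.2511] ((458.9484558105469, 53.05154800415039), 68.95664978027344)
o [ 0.578  -0.1738] ((321.5804748535156, 72.8450927734375), 64.9956283569336)
```

View pics/w4.png

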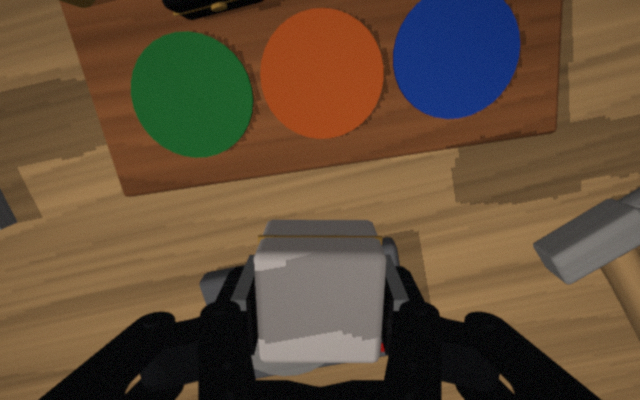

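The wrist view shows the box held square at (320,300), with all three coasters bare above it.

```bash
python3 -c "
from m import *
c=grab('wrist');T=np.array(c['T_tool_cam'])
W=((0,0,88),(179,40,255))
for f,p,a,box in(('w1.png',(.584,-.0962,.1461),1.5651,(55,145,175,265)),('w2.png',(.5772,-.1728,.1452),1.5705,(40,38,164,172))):
  Rt=np.array([[np.cos(a),np.sin(a),0],[np.sin(a),-np.cos(a),0],[0,0,-1.]])
  c['R']=Rt@T[:3,:3];c['p']=np.array(p)+Rt@T[:3,3];c['pixels']=cv2.cvtColor(cv2.imread('pics/'+f),cv2.COLOR_BGR2RGB)
  cn=blob(c,*W,box,5);print(f,cv2.minEnclosingCircle(cn),circ(pts(c,cn,.024)[:,:2],.041))
s=grab('side');s['pixels']=cv2.cvtColor(cv2.imread('pics/side0.png'),cv2.COLOR_BGR2RGB)
cn=blob(s,*W,(230,238,288,276),3);print(cv2.boundingRect(cn),circ(pts(s,cn,.024)[:,:2],.041))
"
```

```text
w1.png ((119.83702850341797, 193.68624877929688), 63.75542068481445) [ 0.4237 -0.1076]
w2.png ((108.30142211914062, 104.358154296875), 81.72254943847656) [ 0.4224 -0.1079]
(232, 238, 52, 35) [ 0.4222 -0.1076]
```

Call:
jog_arm(motion=[{"dx":-0.04,"dy":-0.012,"dz":0,"roll":0},{"dx":-0.075,"dy":-0.023,"dz":0,"roll":0},{"dx":-0.0845,"dy":-0.026,"dz":0,"roll":0},{"dx":-0.0845,"dy":-0.026,"dz":0,"roll":0},{"dx":-0.0845,"dy":-0.026,"dz":0.03,"roll":0},{"dx":-0.0845,"dy":-0.026,"dz":0.05,"roll":0},{"dx":-0.0845,"dy":-0.026,"dz":0.06,"roll":0},{"dx":-0.0845,"dy":-0.026,"dz":0.06,"roll":0}])

```text
time: 21.4
tool_pos: [0.4214, -0.1085, 0.0325]
ee_rot: [0.993, -0.119, -0.001, -0.0]
contact_force: [-0.3, 0.3, -1.3]
gripper_width: 0.0456
gripper_force: 26.9
```

Call:
jog_arm(motion=[{"dx":0,"dy":0,"dz":0.001,"roll":0},{"dx":0,"dy":0,"dz":0.002,"roll":0},{"dx":0,"dy":0,"dz":0.003,"roll":0},{"dx":0,"dy":0,"dz":0.003,"roll":0}])

```text
time: 21.8
tool_pos: [0.4215, -0.1081, 0.0307]
ee_rot: [0.993, -0.119, 0.0, -0.0]
contact_force: [-0.3, -0.5, -0.1]
gripper_width: 0.0457
gripper_force: 26.9
```

```bash
python3 go.py .4215 -.1078 .03 -.236; python3 -c "
from m import *
t=grab('side');save(t,'s5.png')
im=cv2.imread('pics/s5.png')[180:330,180:320];cv2.imwrite('pics/s5c.png',cv2.resize(im,None,fx=4,fy=4))
"
```

```text
t 21.8 pos [ 0.4215 -0.1081  0.0307] yaw -0.23814794772144962 -> d [-0.     -0.0003  0.0007] roll -0.002147947721449661 q7 -1.3026235954877359 w 0.04572243972556768
```

View pics/s5c.png

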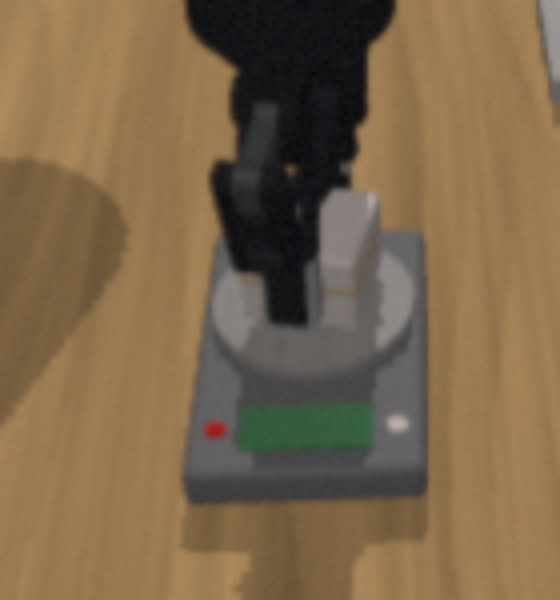

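The side crop shows the box (240–378) just above the pan (212–413), and it is centred.

Call:
jog_arm(motion=[{"dx":0,"dy":0,"dz":0.001,"roll":0},{"dx":0,"dy":0,"dz":0.002,"roll":0},{"dx":0,"dy":0,"dz":0.003,"roll":0},{"dx":0,"dy":0,"dz":0.003,"roll":0}])

```text
time: 22.25
tool_pos: [0.4212, -0.1081, 0.0273]
ee_rot: [0.993, -0.119, -0.0, -0.0]
contact_force: [-0.1, 0.8, -1.6]
gripper_width: 0.0456
gripper_force: 26.9
```

Call:
jog_arm(motion=[{"dx":0,"dy":0,"dz":0.0007,"roll":0},{"dx":0,"dy":0,"dz":0.001,"roll":0},{"dx":0,"dy":0,"dz":0.001,"roll":0}])

```text
time: 22.55
tool_pos: [0.4212, -0.1081, 0.0264]
ee_rot: [0.993, -0.119, -0.0, -0.0]
contact_force: [-0.5, 0.2, -0.3]
gripper_width: 0.0459
gripper_force: 27.0
```

Call:
jog_arm(motion=[{"dx":0,"dy":0,"dz":0.0007,"roll":0},{"dx":0,"dy":0,"dz":0.0007,"roll":0}])

```text
time: 22.75
tool_pos: [0.4212, -0.1081, 0.0263]
ee_rot: [0.993, -0.119, 0.0, -0.0]
contact_force: [-2.7, 0.1, 22.7]
gripper_width: 0.0459
gripper_force: 29.6
```

Call:
jog_arm(motion=[{"dx":0,"dy":0,"dz":-0.001,"roll":0},{"dx":0,"dy":0,"dz":-0.001,"roll":0},{"dx":0,"dy":0,"dz":-0.001,"roll":0},{"dx":0,"dy":0,"dz":-0.001,"roll":0},{"dx":0,"dy":0,"dz":-0.035,"roll":0},{"dx":0,"dy":0,"dz":-0.08,"roll":0},{"dx":0,"dy":0,"dz":-0.12,"roll":0},{"dx":0,"dy":0,"dz":-0.12,"roll":0}], gripper=0.085)

```text
time: 23.55
tool_pos: [0.4225, -0.1084, 0.1494]
ee_rot: [0.993, -0.119, 0.003, 0.0]
contact_force: [0.7, -0.0, -0.7]
gripper_width: 0.0852
gripper_force: 0.0
```

Call:
jog_arm(motion=[{"dx":0.122,"dy":-0.248,"dz":0,"roll":-1.809},{"dx":0.122,"dy":-0.248,"dz":0,"roll":-1.809},{"dx":0.122,"dy":-0.248,"dz":0,"roll":-1.809},{"dx":0.122,"dy":-0.248,"dz":0,"roll":-1.809},{"dx":0.122,"dy":-0.248,"dz":0,"roll":-1.809},{"dx":0.122,"dy":-0.248,"dz":0,"roll":-1.809},{"dx":0.122,"dy":-0.248,"dz":0,"roll":-1.809},{"dx":0.122,"dy":-0.248,"dz":0,"roll":-1.809}])

```text
time: 24.35
tool_pos: [0.5982, 0.1048, 0.1447]
ee_rot: [0.885, 0.466, -0.0, -0.0]
contact_force: [0.1, -0.5, 0.9]
gripper_width: 0.085
gripper_force: 0.0
```

```bash
python3 go.py .598 .1045 .145 1.5708; python3 -c "
from m import *
t=grab('top');save(t,'t6.png')
cv2.imwrite('pics/t6c.png',cv2.imread('pics/t6.png')[100:320,140:500])
cn=blob(t,(0,0,130),(179,60,255),(360,250,405,306),3);rc=cv2.minAreaRect(cn);print(rc,onplane(t,*rc[0],.06))"
```

```text
t 24.35 pos [0.5982 0.1048 0.1447] yaw 0.9689530528176504 -> d [-0.0003 -0.     -0.0003] roll -0.6018469471823495 q7 -0.8720704973339528 w 0.08495319074705039
((378.0, 278.0), (40.0, 34.0), 90.0) [ 0.4207 -0.1002  0.06  ]
```

View pics/t6c.png

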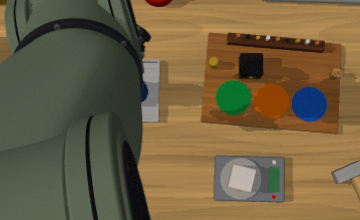

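The crop shows the white box on the pan, centred near (242,179). The black box hasn't moved and the coasters are bare.

Call:
jog_arm(motion=[{"dx":0,"dy":0,"dz":0,"roll":-0.602},{"dx":0,"dy":0,"dz":0,"roll":-0.602},{"dx":0,"dy":0,"dz":0,"roll":-0.602},{"dx":0,"dy":0,"dz":0,"roll":-0.602},{"dx":0,"dy":0,"dz":0,"roll":-0.602},{"dx":0,"dy":0,"dz":0,"roll":-0.602}])

```text
time: 25.0
tool_pos: [0.5982, 0.1039, 0.1454]
ee_rot: [0.712, 0.702, -0.0, -0.0]
contact_force: [-0.0, 0.1, 0.0]
gripper_width: 0.085
gripper_force: 0.0
```

```bash
python3 go.py .598 .1045 .0525 1.5708; python3 -c "
from m import *
c=grab('wrist');save(c,'w7.png')
print(proj(c,(.598,.1045,.099)),proj(c,(.598,.192,.104)),proj(c,(.598,.279,.096)))"
```

```text
t 25.0 pos [0.5982 0.1039 0.1454] yaw 1.5573956208246147 -> d [ 0.0005 -0.0001  0.0929] roll -0.013404379175385284 q7 -0.42742553696765495 w 0.08497949434015241
[319.7601 230.4672] [317.5279  64.9203] [ 314.7798 -152.8135]
```

View pics/w7.png

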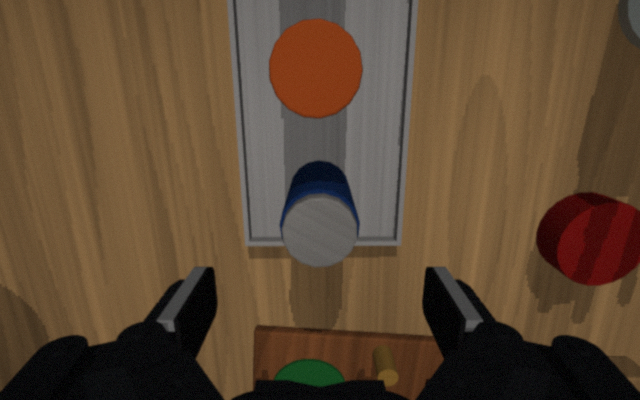

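The wrist view shows the blue cap at (320,230), exactly where predicted, and the orange cap at (316,68).

Call:
jog_arm(motion=[{"dx":0.0005,"dy":0,"dz":0.045,"roll":-0.013},{"dx":0.0005,"dy":0,"dz":0.085,"roll":-0.013},{"dx":0.0005,"dy":0,"dz":0.093,"roll":-0.013},{"dx":0.0005,"dy":0,"dz":0.093,"roll":-0.013}])

```text
time: 25.45
tool_pos: [0.598, 0.1047, 0.0524]
ee_rot: [0.706, 0.708, -0.001, -0.0]
contact_force: [0.6, 0.3, 2.1]
gripper_width: 0.0848
gripper_force: 0.0
```

Call:
jog_arm(motion=[{"dx":0,"dy":0,"dz":0,"roll":0},{"dx":0,"dy":0,"dz":0,"roll":0},{"dx":0,"dy":0,"dz":0,"roll":0},{"dx":0,"dy":0,"dz":0,"roll":0},{"dx":0,"dy":0,"dz":0,"roll":0}], gripper=0.03, newtons=30)

```text
time: 25.95
tool_pos: [0.5989, 0.1047, 0.0542]
ee_rot: [0.705, 0.709, 0.001, 0.0]
contact_force: [-2.7, 0.0, 10.6]
gripper_width: 0.0474
gripper_force: 29.5
```

Call:
jog_arm(motion=[{"dx":0,"dy":0,"dz":-0.03,"roll":0},{"dx":0,"dy":0,"dz":-0.065,"roll":0},{"dx":-0.04,"dy":0,"dz":-0.07,"roll":0},{"dx":-0.08,"dy":-0.01,"dz":-0.07,"roll":0},{"dx":-0.12,"dy":-0.02,"dz":-0.07,"roll":0},{"dx":-0.16,"dy":-0.026,"dz":-0.07,"roll":0},{"dx":-0.2,"dy":-0.026,"dz":-0.07,"roll":0},{"dx":-0.24,"dy":-0.026,"dz":-0.07,"roll":0}])

```text
time: 26.75
tool_pos: [0.5737, -0.1373, 0.1236]
ee_rot: [0.705, 0.709, 0.0, 0.0]
contact_force: [-0.4, 0.4, -1.7]
gripper_width: 0.0471
gripper_force: 32.1
```

Call:
jog_arm(motion=[{"dx":-0.04,"dy":0,"dz":0,"roll":0},{"dx":-0.08,"dy":0,"dz":0,"roll":0},{"dx":-0.108,"dy":0,"dz":0,"roll":0},{"dx":-0.1155,"dy":0,"dz":0,"roll":0},{"dx":-0.1155,"dy":0,"dz":0,"roll":0},{"dx":-0.1155,"dy":0,"dz":0,"roll":0},{"dx":-0.1155,"dy":0,"dz":0,"roll":0}])

```text
time: 27.45
tool_pos: [0.5748, -0.2496, 0.123]
ee_rot: [0.704, 0.71, 0.0, -0.0]
contact_force: [-0.2, -0.1, -1.4]
gripper_width: 0.0475
gripper_force: 32.1
```

```bash
python3 go.py .5715 -.251 .0637 1.5708
```

```text
t 27.45 pos [ 0.5748 -0.2496  0.123 ] yaw 1.5784717451818957 -> d [-0.0014 -0.0033  0.0593] roll 0.00767174518189595 q7 0.10860295904949982 w 0.04746701110823631
```

Call:
jog_arm(motion=[{"dx":-0.0014,"dy":-0.0033,"dz":0.025,"roll":0.0077},{"dx":-0.0014,"dy":-0.0033,"dz":0.045,"roll":0.0077},{"dx":-0.0014,"dy":-0.0033,"dz":0.052,"roll":0.0077},{"dx":-0.0014,"dy":-0.0033,"dz":0.0545,"roll":0.0077},{"dx":-0.0014,"dy":-0.0033,"dz":0.0545,"roll":0.0077},{"dx":-0.0014,"dy":-0.0033,"dz":0.0545,"roll":0.0077}])

```text
time: 28.05
tool_pos: [0.5716, -0.2524, 0.0691]
ee_rot: [0.708, 0.707, 0.0, 0.0]
contact_force: [-0.3, 0.5, -1.0]
gripper_width: 0.0476
gripper_force: 32.1
```

```bash
python3 go.py .5715 -.251 .0652 1.5708
```

```text
t 28.05 pos [ 0.5716 -0.2524  0.0691] yaw 1.5692271485216918 -> d [ 0.0014 -0.0001  0.0039] roll -0.0015728514783082126 q7 0.08145685229971034 w 0.04757106366890666
```

Call:
jog_arm(motion=[{"dx":0.001,"dy":0,"dz":0.001,"roll":0},{"dx":0.001,"dy":0,"dz":0.002,"roll":0},{"dx":0.001,"dy":0,"dz":0.003,"roll":0},{"dx":0.001,"dy":0,"dz":0.003,"roll":0},{"dx":0.001,"dy":0,"dz":0.003,"roll":0}])

```text
time: 28.55
tool_pos: [0.5712, -0.2515, 0.0654]
ee_rot: [0.708, 0.706, 0.0, 0.0]
contact_force: [-0.6, 0.0, 2.4]
gripper_width: 0.0468
gripper_force: 32.2
```

Call:
jog_arm(motion=[{"dx":0,"dy":0,"dz":0.0005,"roll":0},{"dx":0,"dy":0,"dz":0.001,"roll":0},{"dx":0,"dy":0,"dz":0.001,"roll":0}])

```text
time: 28.85
tool_pos: [0.5713, -0.2516, 0.0652]
ee_rot: [0.708, 0.706, 0.0, 0.0]
contact_force: [-6.3, 1.5, 18.0]
gripper_width: 0.0468
gripper_force: 33.9
```

Call:
jog_arm(motion=[{"dx":0,"dy":0,"dz":-0.001,"roll":0},{"dx":0,"dy":0,"dz":-0.001,"roll":0},{"dx":0,"dy":0,"dz":-0.001,"roll":0},{"dx":0,"dy":0,"dz":-0.001,"roll":0},{"dx":0,"dy":0,"dz":-0.035,"roll":0},{"dx":0,"dy":0,"dz":-0.075,"roll":0},{"dx":0.03,"dy":0,"dz":-0.085,"roll":0},{"dx":0.08,"dy":0,"dz":-0.085,"roll":0}], gripper=0.085)

```text
time: 29.65
tool_pos: [0.5715, -0.1735, 0.1507]
ee_rot: [0.709, 0.705, 0.0, 0.002]
contact_force: [1.3, 1.3, -0.8]
gripper_width: 0.0853
gripper_force: 0.0
```

Call:
jog_arm(motion=[{"dx":0.363,"dy":0.027,"dz":0,"roll":0},{"dx":0.363,"dy":0.027,"dz":0,"roll":0},{"dx":0.363,"dy":0.027,"dz":0,"roll":0},{"dx":0.363,"dy":0.027,"dz":0,"roll":0},{"dx":0.363,"dy":0.027,"dz":0,"roll":0},{"dx":0.363,"dy":0.027,"dz":0,"roll":0},{"dx":0.363,"dy":0.027,"dz":0,"roll":0},{"dx":0.363,"dy":0.027,"dz":0,"roll":0}])

```text
time: 30.45
tool_pos: [0.5978, 0.1978, 0.149]
ee_rot: [0.706, 0.709, 0.001, -0.001]
contact_force: [-0.1, -0.7, -0.1]
gripper_width: 0.0851
gripper_force: 0.0
```

Call:
jog_arm(motion=[{"dx":0,"dy":0,"dz":0,"roll":0},{"dx":0,"dy":0,"dz":0,"roll":0}])

```text
time: 30.65
tool_pos: [0.599, 0.1905, 0.149]
ee_rot: [0.708, 0.706, -0.0, 0.0]
contact_force: [0.6, -1.3, 0.6]
gripper_width: 0.0847
gripper_force: 0.0
```

```bash
python3 go.py .598 .1925 .052 1.5708; python3 -c "
from m import *
c=grab('wrist');save(c,'w8.png')
cn=blob(c,(5,200,100),(20,255,255),(240,150,420,300),3);m=cv2.minEnclosingCircle(cn);print(m,onplane(c,*m[0],.104))
t=grab('top');save(t,'t8.png')
cn=blob(t,(0,0,90),(179,60,255),(446,178,482,215),3);m=cv2.moments(cn);u2,v2=m['m10']/m['m00'],m['m01']/m['m00'];print('blue top',u2,v2,onplane(t,u2,v2,.11))
for n,col,box in(('blue',BL,(425,150,490,235)),('green',GR,(345,150,395,235)),('orange',OR,(390,170,440,235))):
    cn=blob(t,*col,box,3); P=pts(t,cn,.015)
    lo=cn[:,0,1]>np.median(cn[:,0,1])
    print('coaster',n,circ(P[lo][:,:2],.036))"
```

```text
t 30.65 pos [0.599  0.1905 0.149 ] yaw 1.5685839830889352 -> d [ 0.0021 -0.0009  0.097 ] roll -0.0022160169110647665 q7 -0.5374502448351548 w 0.08474015169504438
((316.2530822753906, 230.08436584472656), 38.73404312133789) [0.5968 0.1918 0.104 ]
blue top 463.4258241758242 196.4368131868132 [ 0.5682 -0.2532  0.11  ]
coaster blue [ 0.5725 -0.2498]
coaster green [ 0.5852 -0.0958]
coaster orange [ 0.5775 -0.1733]
```

Call:
jog_arm(motion=[{"dx":0.0015,"dy":-0.001,"dz":0.045,"roll":0},{"dx":0.0015,"dy":-0.001,"dz":0.085,"roll":0},{"dx":0.0015,"dy":-0.001,"dz":0.097,"roll":0},{"dx":0.0015,"dy":-0.001,"dz":0.097,"roll":0}])

```text
time: 31.15
tool_pos: [0.5976, 0.192, 0.0515]
ee_rot: [0.708, 0.706, -0.001, -0.0]
contact_force: [-0.3, -0.1, 0.4]
gripper_width: 0.0851
gripper_force: 0.0
```

Call:
jog_arm(motion=[{"dx":0,"dy":0,"dz":0,"roll":0},{"dx":0,"dy":0,"dz":0,"roll":0},{"dx":0,"dy":0,"dz":0,"roll":0},{"dx":0,"dy":0,"dz":0,"roll":0},{"dx":0,"dy":0,"dz":0,"roll":0}], gripper=0.03)

```text
time: 31.65
tool_pos: [0.5984, 0.1932, 0.0538]
ee_rot: [0.708, 0.706, 0.001, 0.0]
contact_force: [-3.2, 0.2, 11.5]
gripper_width: 0.0473
gripper_force: 29.6
```

Call:
jog_arm(motion=[{"dx":0,"dy":0,"dz":-0.03,"roll":0},{"dx":0,"dy":0,"dz":-0.065,"roll":0},{"dx":-0.04,"dy":0,"dz":-0.07,"roll":0},{"dx":-0.08,"dy":-0.01,"dz":-0.07,"roll":0},{"dx":-0.12,"dy":-0.015,"dz":-0.07,"roll":0},{"dx":-0.16,"dy":-0.02,"dz":-0.07,"roll":0},{"dx":-0.2,"dy":-0.02,"dz":-0.07,"roll":0},{"dx":-0.24,"dy":-0.02,"dz":-0.07,"roll":0}])

```text
time: 32.45
tool_pos: [0.5775, -0.0487, 0.1231]
ee_rot: [0.708, 0.707, 0.0, 0.0]
contact_force: [1.0, -0.3, -2.3]
gripper_width: 0.0473
gripper_force: 32.6
```

Call:
jog_arm(motion=[{"dx":-0.04,"dy":0,"dz":0,"roll":0},{"dx":-0.08,"dy":0,"dz":0,"roll":0},{"dx":-0.116,"dy":0,"dz":0,"roll":0},{"dx":-0.126,"dy":0,"dz":0,"roll":0},{"dx":-0.126,"dy":0,"dz":0,"roll":0},{"dx":-0.126,"dy":0,"dz":0,"roll":0},{"dx":-0.126,"dy":0,"dz":0,"roll":0}])

```text
time: 33.15
tool_pos: [0.5776, -0.1715, 0.1225]
ee_rot: [0.707, 0.707, 0.0, -0.0]
contact_force: [-0.3, -0.0, -2.5]
gripper_width: 0.0472
gripper_force: 32.5
```

```bash
python3 go.py .578 -.1736 .0657 1.5708
```

```text
t 33.15 pos [ 0.5776 -0.1715  0.1225] yaw 1.5707914534288945 -> d [-0.0021  0.0004  0.0568] roll -8.546571105494394e-06 q7 -0.0381014127269463 w 0.04721006506766998
```

Call:
jog_arm(motion=[{"dx":-0.0015,"dy":0.0004,"dz":0.025,"roll":0},{"dx":-0.0015,"dy":0.0004,"dz":0.045,"roll":0},{"dx":-0.0015,"dy":0.0004,"dz":0.052,"roll":0},{"dx":-0.0015,"dy":0.0004,"dz":0.0545,"roll":0},{"dx":-0.0015,"dy":0.0004,"dz":0.0545,"roll":0},{"dx":-0.0015,"dy":0.0004,"dz":0.0555,"roll":0},{"dx":-0.0015,"dy":0.0004,"dz":0.056,"roll":0},{"dx":-0.0015,"dy":0.0004,"dz":0.056,"roll":0}])

```text
time: 33.95
tool_pos: [0.5778, -0.1746, 0.0665]
ee_rot: [0.708, 0.706, 0.0, 0.0]
contact_force: [0.0, -0.7, -2.1]
gripper_width: 0.0471
gripper_force: 32.6
```

Call:
jog_arm(motion=[{"dx":0,"dy":0,"dz":0.0005,"roll":0},{"dx":0,"dy":0,"dz":0.001,"roll":0},{"dx":0,"dy":0,"dz":0.001,"roll":0}])

```text
time: 34.25
tool_pos: [0.5777, -0.1745, 0.0652]
ee_rot: [0.708, 0.707, 0.0, -0.0]
contact_force: [-1.0, 0.1, -2.0]
gripper_width: 0.047
gripper_force: 32.6
```

Call:
jog_arm(motion=[{"dx":0.001,"dy":0,"dz":0,"roll":0},{"dx":0.001,"dy":0,"dz":0.0005,"roll":0},{"dx":0.001,"dy":0,"dz":0.001,"roll":0},{"dx":0.001,"dy":0,"dz":0.001,"roll":0}])

```text
time: 34.65
tool_pos: [0.5778, -0.1735, 0.0648]
ee_rot: [0.708, 0.706, 0.0, 0.0]
contact_force: [-3.2, 0.8, 10.2]
gripper_width: 0.0469
gripper_force: 33.8
```

Call:
jog_arm(motion=[{"dx":0,"dy":0,"dz":0.0005,"roll":0},{"dx":0,"dy":0,"dz":0.0005,"roll":0}])

```text
time: 34.85
tool_pos: [0.5778, -0.1735, 0.0648]
ee_rot: [0.708, 0.706, 0.0, 0.0]
contact_force: [-7.5, 1.0, 19.3]
gripper_width: 0.0469
gripper_force: 34.6
```

Call:
jog_arm(motion=[{"dx":0,"dy":0,"dz":-0.001,"roll":0},{"dx":0,"dy":0,"dz":-0.001,"roll":0},{"dx":0,"dy":0,"dz":-0.001,"roll":0},{"dx":0,"dy":0,"dz":-0.001,"roll":0},{"dx":0,"dy":0,"dz":-0.035,"roll":0},{"dx":0,"dy":0,"dz":-0.075,"roll":0},{"dx":0.03,"dy":0,"dz":-0.085,"roll":0},{"dx":0.08,"dy":0,"dz":-0.085,"roll":0}], gripper=0.085)

```text
time: 35.65
tool_pos: [0.5783, -0.0956, 0.1503]
ee_rot: [0.709, 0.705, 0.0, 0.002]
contact_force: [1.1, 1.1, -0.2]
gripper_width: 0.0848
gripper_force: 0.0
```

Call:
jog_arm(motion=[{"dx":0.373,"dy":0.02,"dz":0,"roll":0},{"dx":0.373,"dy":0.02,"dz":0,"roll":0},{"dx":0.373,"dy":0.02,"dz":0,"roll":0},{"dx":0.373,"dy":0.02,"dz":0,"roll":0},{"dx":0.373,"dy":0.02,"dz":0,"roll":0},{"dx":0.373,"dy":0.02,"dz":0,"roll":0},{"dx":0.373,"dy":0.02,"dz":0,"roll":0},{"dx":0.373,"dy":0.02,"dz":0,"roll":0}])

```text
time: 36.45
tool_pos: [0.5971, 0.2846, 0.1485]
ee_rot: [0.706, 0.708, 0.0, -0.001]
contact_force: [-0.1, 0.0, -0.1]
gripper_width: 0.0851
gripper_force: 0.0
```

Call:
jog_arm(motion=[{"dx":0,"dy":0,"dz":0,"roll":0},{"dx":0,"dy":0,"dz":0,"roll":0}])

```text
time: 36.65
tool_pos: [0.5984, 0.2793, 0.1484]
ee_rot: [0.708, 0.707, -0.0, 0.0]
contact_force: [-0.1, 0.1, -0.2]
gripper_width: 0.085
gripper_force: 0.0
```

```bash
python3 go.py .598 .2795 .0515 1.5708; python3 -c "
from m import *
c=grab('wrist');save(c,'w9.png')
cn=blob(c,(0,0,110),(179,60,255),(260,170,390,300),5);m=cv2.minEnclosingCircle(cn);print(m,onplane(c,*m[0],.096),proj(c,(.598,.28,.096)))
"
```

```text
t 36.65 pos [0.5984 0.2793 0.1484] yaw 1.569452625021788 -> d [ 0.0003 -0.0003  0.0969] roll -0.0013473749782120237 q7 -0.6426445573795658 w 0.08495649308343253
((324.5, 239.5), 87.75259399414062) [0.601  0.2716 0.096 ] [319.4533 226.1702]
```

View pics/w9.png

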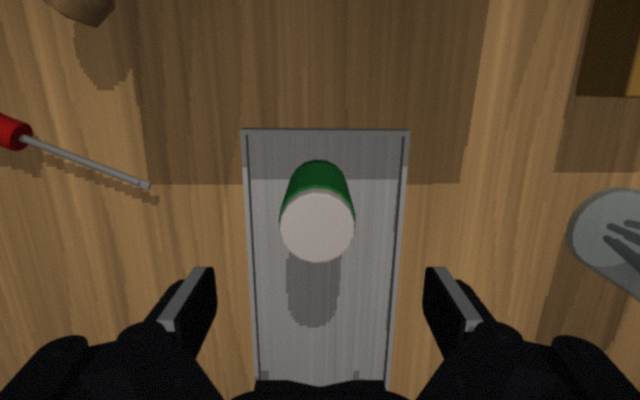

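The wrist view shows the green pot's white cap at (317,226), as predicted.

Call:
jog_arm(motion=[{"dx":0.0003,"dy":-0.001,"dz":0.045,"roll":0},{"dx":0.0003,"dy":-0.001,"dz":0.085,"roll":0},{"dx":0.0003,"dy":-0.001,"dz":0.0965,"roll":0},{"dx":0.0003,"dy":-0.001,"dz":0.0965,"roll":0}])

```text
time: 37.1
tool_pos: [0.5973, 0.2787, 0.0516]
ee_rot: [0.708, 0.706, -0.001, -0.0]
contact_force: [0.7, -0.1, 0.9]
gripper_width: 0.085
gripper_force: 0.0
```

Call:
jog_arm(motion=[{"dx":0,"dy":0,"dz":0,"roll":0},{"dx":0,"dy":0,"dz":0,"roll":0},{"dx":0,"dy":0,"dz":0,"roll":0},{"dx":0,"dy":0,"dz":0,"roll":0},{"dx":0,"dy":0,"dz":0,"roll":0}], gripper=0.03)

```text
time: 37.6
tool_pos: [0.598, 0.2801, 0.0539]
ee_rot: [0.708, 0.706, 0.001, 0.0]
contact_force: [-2.8, -0.8, 10.0]
gripper_width: 0.0472
gripper_force: 29.6
```

Call:
jog_arm(motion=[{"dx":0,"dy":0,"dz":-0.03,"roll":0},{"dx":0,"dy":0,"dz":-0.065,"roll":0},{"dx":-0.04,"dy":0,"dz":-0.07,"roll":0},{"dx":-0.08,"dy":-0.005,"dz":-0.07,"roll":0},{"dx":-0.12,"dy":-0.01,"dz":-0.07,"roll":0},{"dx":-0.16,"dy":-0.013,"dz":-0.07,"roll":0},{"dx":-0.2,"dy":-0.013,"dz":-0.07,"roll":0},{"dx":-0.24,"dy":-0.013,"dz":-0.07,"roll":0}])

```text
time: 38.4
tool_pos: [0.584, 0.0382, 0.1231]
ee_rot: [0.708, 0.707, 0.0, 0.0]
contact_force: [0.7, 0.7, -2.2]
gripper_width: 0.047
gripper_force: 32.5
```

Call:
jog_arm(motion=[{"dx":-0.04,"dy":0,"dz":0,"roll":0},{"dx":-0.08,"dy":0,"dz":0,"roll":0},{"dx":-0.116,"dy":0,"dz":0,"roll":0},{"dx":-0.1355,"dy":0,"dz":0,"roll":0},{"dx":-0.1355,"dy":0,"dz":0,"roll":0},{"dx":-0.1355,"dy":0,"dz":0,"roll":0},{"dx":-0.1355,"dy":0,"dz":0,"roll":0}])

```text
time: 39.1
tool_pos: [0.584, -0.0946, 0.1226]
ee_rot: [0.707, 0.707, 0.0, -0.0]
contact_force: [-0.3, 0.7, -0.7]
gripper_width: 0.0474
gripper_force: 32.5
```

```bash
python3 go.py .5848 -.0964 .0657 1.5708
```

```text
t 39.1 pos [ 0.584  -0.0946  0.1226] yaw 1.5702833291370801 -> d [-0.0018  0.0008  0.0569] roll -0.0005166708629200656 q7 -0.17062493600883186 w 0.047371694998617014
```

Call:
jog_arm(motion=[{"dx":-0.0008,"dy":0.0008,"dz":0.025,"roll":0},{"dx":-0.0008,"dy":0.0008,"dz":0.045,"roll":0},{"dx":-0.0008,"dy":0.0008,"dz":0.052,"roll":0},{"dx":-0.0008,"dy":0.0008,"dz":0.0545,"roll":0},{"dx":-0.0008,"dy":0.0008,"dz":0.0545,"roll":0},{"dx":-0.0008,"dy":0.0008,"dz":0.0555,"roll":0},{"dx":-0.0008,"dy":0.0008,"dz":0.0565,"roll":0},{"dx":-0.0008,"dy":0.0008,"dz":0.0565,"roll":0}])

```text
time: 39.9
tool_pos: [0.5848, -0.0965, 0.066]
ee_rot: [0.708, 0.706, 0.0, 0.0]
contact_force: [-0.3, 0.1, -2.0]
gripper_width: 0.0468
gripper_force: 32.5
```

Call:
jog_arm(motion=[{"dx":0,"dy":0,"dz":0.0005,"roll":0},{"dx":0,"dy":0,"dz":0.001,"roll":0},{"dx":0,"dy":0,"dz":0.001,"roll":0}])

```text
time: 40.2
tool_pos: [0.5847, -0.0965, 0.065]
ee_rot: [0.708, 0.706, 0.0, 0.0]
contact_force: [-1.6, -0.2, 2.8]
gripper_width: 0.0468
gripper_force: 33.1
```

Call:
jog_arm(motion=[{"dx":0,"dy":0,"dz":0.0005,"roll":0},{"dx":0,"dy":0,"dz":0.0005,"roll":0}])

```text
time: 40.4
tool_pos: [0.5847, -0.0966, 0.0649]
ee_rot: [0.708, 0.706, 0.0, 0.0]
contact_force: [-4.3, 0.2, 12.5]
gripper_width: 0.0472
gripper_force: 33.9
```

Call:
jog_arm(motion=[{"dx":0,"dy":0,"dz":0,"roll":0},{"dx":0,"dy":0,"dz":0,"roll":0},{"dx":0,"dy":0,"dz":0,"roll":0},{"dx":0,"dy":0,"dz":0,"roll":0},{"dx":0,"dy":0,"dz":-0.04,"roll":0},{"dx":0,"dy":0,"dz":-0.085,"roll":0},{"dx":0.03,"dy":0,"dz":-0.11,"roll":0},{"dx":0.08,"dy":0,"dz":-0.11,"roll":0}], gripper=0.085)

```text
time: 41.2
tool_pos: [0.5861, -0.0185, 0.1775]
ee_rot: [0.71, 0.705, 0.001, 0.002]
contact_force: [1.3, 0.7, -1.4]
gripper_width: 0.0849
gripper_force: 0.0
```

Call:
jog_arm(motion=[{"dx":0.3,"dy":0,"dz":0,"roll":0},{"dx":0.3,"dy":0,"dz":0,"roll":0},{"dx":0.3,"dy":0,"dz":0,"roll":0},{"dx":0.3,"dy":0,"dz":0,"roll":0},{"dx":0.3,"dy":0,"dz":0,"roll":0},{"dx":0.3,"dy":0,"dz":0,"roll":0},{"dx":0.3,"dy":0,"dz":0,"roll":0},{"dx":0.3,"dy":0,"dz":0,"roll":0}])

```text
time: 42.0
tool_pos: [0.5848, 0.2843, 0.1738]
ee_rot: [0.707, 0.707, -0.0, -0.0]
contact_force: [-0.3, -2.0, -0.4]
gripper_width: 0.0848
gripper_force: 0.0
```

```bash
python3 -c "
from m import *
t=grab('top');save(t,'t9.png');s=grab('side');save(s,'s9.png')
for n,lo,hi,box,z in(('blue',(0,0,90),(179,60,255),(446,178,482,215),.11),('green',(0,0,95),(179,60,255),(355,165,395,210),.107),('orange',(8,235,138),(20,255,255),(400,170,440,215),.115)):
  cn=blob(t,lo,hi,box,3);m=cv2.moments(cn);print(n,onplane(t,m['m10']/m['m00'],m['m01']/m['m00'],z))
for n,col,box in(('blue',BL,(425,150,490,235)),('green',GR,(345,150,395,235)),('orange',OR,(390,170,440,235))):
    cn=blob(t,*col,box,3); P=pts(t,cn,.015)
    lo=cn[:,0,1]>np.median(cn[:,0,1])
    print('coaster',n,circ(P[lo][:,:2],.036))
a=cv2.imread('pics/t9.png')[120:310,340:490];b=cv2.imread('pics/s9.png')[180:380,220:480]
cv2.imwrite('pics/e.png',np.hstack([cv2.resize(a,None,fx=2,fy=2),cv2.resize(b,(494,380))]))
"
```

```text
blue [ 0.5683 -0.2533  0.11  ]
green [ 0.5807 -0.0981  0.107 ]Traceback (most recent call last):
  File "<string>", line 5, in <module>
    cn=blob(t,lo,hi,box,3);m=cv2.moments(cn);print(n,onplane(t,m['m10']/m['m00'],m['m01']/m['m00'],z))
                                                               ~~~~~~~~^~~~~~~~~
ZeroDivisionError: float division by zero
```

```bash
python3 -c "
import cv2,numpy as np
a=cv2.imread('pics/t9.png')[120:310,340:490];b=cv2.imread('pics/s9.png')[180:380,220:480]
cv2.imwrite('pics/e.png',np.hstack([cv2.resize(a,None,fx=2,fy=2),cv2.resize(b,(494,380))]))
"
```

```text
(no output)
```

View pics/e.png

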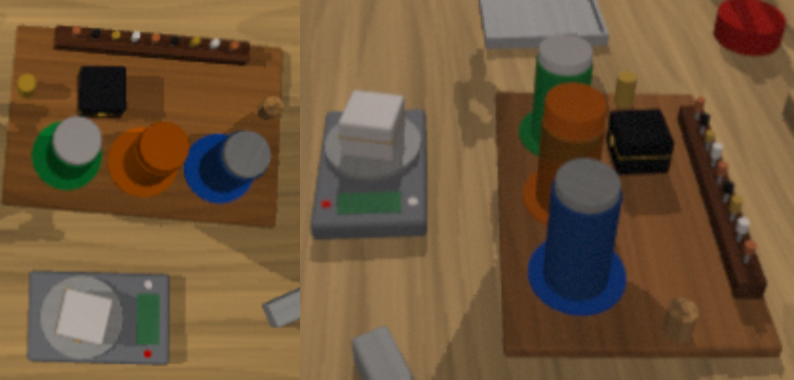

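The final view shows each pot upright on its own coaster, with the blue pot's base centred at (579,270) on a coaster spanning 528–626. The white box is on the pan and the black box hasn't moved.

```bash
python3 -c "
from plant import close_job
print(close_job())"
```

```text
the job is handed in; nothing more can be done
None
```

The job is done and handed in at about 42 s of the 144 s allowed: all three pots are back on their own coasters to within about 2–3 mm, the white ring box is centred on the scale pan, and the black box was left where it stood.

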